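Angle the bench mirror with its crank pin until the camera sees the tape

TASK

Take the red-handled pin out of the drill stand and push its steel rod down through the brass eye on the mirror's crank, so that its tip comes out below the eye but stays clear of the bench. With the pin, kept upright, swing the sprung mirror until the camera's red aiming beam, folded by the mirror, points at the middle of the blue tape on the board (the camera then sees the tape), and finish holding it there, pin still gripped, since the mirror springs back if let go. Do not touch the mirror or its crank with the gripper, and leave the other tools where they are.

Things in the scene. Friction and masses are not known exactly. Their poses are not given: they have to be found in the camera images.
- pin_grip (a point): Centre of the RED round handle (22 mm across, 50 mm long) of the crank pin, 80 g. Its z axis runs up the pin: handle from 25 mm below to 25 mm above this point (brass ferrule 3 mm lower), steel rod 10 mm thick below, tip 100 mm below this point. Starts upright in one of the two stand holes (32 mm deep, 11.5 mm wide), tip 8 mm above the bench; must rise 35 mm to come clear.
- pin_tip (a point): The lower end of the pin's steel rod, on its axis (tip slightly tapered). Axes as the pin's.
- awl_grip (a point): Centre of the handle of the awl: same shape and size as the pin, but with a pale wooden handle, standing in the other hole of the stand, 72 mm from the pin. Not to be moved.
- stand: Drill stand, a fixed dark wooden block 56 x 150 x 40 mm (x, y, z); origin under its centre. Two holes lie on its y axis, 36 mm either side of the centre.
- eye (a point): Centre of the brass eye at the end of the mirror's crank: ring with a vertical through hole, 26 mm outer and 16 mm inner diameter, 12 mm high, from 40 to 52 mm above the bench, bare bench beneath. It moves on a level circle of 90 mm radius about the mirror's pivot. x axis: level, from the eye towards the pivot.
- mirror: Upright mirror 64 x 54 mm (black frame, top 93 mm above the bench). Origin on its vertical pivot at bench height, in the plane of the reflecting face; x axis = outward normal of that face; the crank runs along -x. A light spring (0.25 to 0.8 N at the eye) keeps it at its rest stop; it swings up to 1.25 rad counter-clockwise seen from above (0.35 to 0.85 is needed) and springs back if let go.
- lens (a point): Lens of the fixed bench camera (black box about 60 x 40 x 40 mm on a post, top 82 mm above the bench), 150 mm from the mirror's pivot, looking level at the mirror. A thin red beam 62 mm above the bench shows its line of sight from lens to mirror.
- sight (a point): Reflected line of sight: point on the mirror's pivot, 62 mm up; x axis points along the line after reflection (level, z up). Its first 110 mm are shown as a thin red beam. It turns twice as far as the mirror, same way. It meets the tape when the tape's y in this frame is 0, x positive: the mirror's normal then halves the angle between the directions from pivot to lens and pivot to tape.
- tape (a point): Middle of the strip of blue tape, 36 mm wide, 62 mm above the bench, on the face of the fixed upright wooden board (130 mm wide, 28 mm thick, top 95 mm above the bench) that looks towards the mirror; the tape also runs over the board's top edge. x axis goes into the board, y along its face. 110 to 280 mm from the mirror's pivot.
- plane: Block plane, 160 x 50 mm, 57 mm high, loose bystander; origin under its centre.
- chisel_a: Wide chisel, 265 mm long, lying loose; bystander.
- chisel_b: Narrow chisel, 265 mm long, lying loose; bystander.
- rule: Folded folding rule, 235 x 30 x 18 mm, lying loose; bystander.
- mallet: Wooden mallet, 295 mm long, 60 mm high, lying loose; bystander.

How it is judged:
By the outcome, as a careful person would: the job done as asked, in the order asked, and still so for the second after the job is handed in, while the arm keeps its last pose, push and grip.
It also fails if it takes over 48 s, if anything falls off the work surface, if the arm or the gripper's body presses on something with over 40 N, if the wrist force passes 120 N, or if a joint passes its speed limit or range.

ROBOT

A 6-joint arm with a two-finger parallel gripper is mounted at the origin on the work surface. World frame = base frame: x ahead of the robot, y to its left, z up, the work surface at z = 0. Lengths are in m, angles in rad, forces in N, time in s.
With the tool pointing down it reaches from about 0.325 to 0.75 m from the base axis. Payload 7.6 kg.
Tool frame: the origin (TCP) lies on the mounting face of the last link; the fingertips stand 173 mm ahead of it and the grasp point (between the pads) lies 155 mm ahead of it; z points along the fingers, y is the line along which they close (so a half turn about z gives the same grasp; the last joint's range is limited). The gripper opens to 85 mm and grips with 20 to 120 N. Pads are 22 mm wide; open, the fingers measure 114 mm over their backs; the gripper's body (76 mm by 85 mm) begins 54 mm behind the grasp point. The pads swing forward as they close: fully open they stand 13 mm farther back than shut.
Start: joints at [-1.259, 0.052, 1.401, -0, 1.689, -0.07], TCP at [0.196, -0.487, 0.405] pointing down, gripper open.
Joint ranges: [-2.9, 2.9], [-0.91, 2.17], [0.12, 2.37], [-1.06, 4.2], [0.26, 2.73], [-2.93, 2.93]. Speed limits (rad/s): [2.57, 2.57, 3.01, 3.14, 3.14, 3.14].

INTERFACE

Orientations are given as a rotation vector (axis times angle).
In Python, from rig import r, viewer, finder gives the robot as it stands.
- The arm moves only by the tool play_rows, never from a script. Its argument "motion" is a list of rows, each an object of numbers: "tx", "ty", "tz": the shift along the tool's x, y, z in m; "yaw": the turn about the tool's z in rad; "hand": the finger opening in m, from 0 to 0.0854. In form: [{"tx": .., "ty": .., "tz": .., "yaw": .., "hand": ..}, ...]. A call has exactly 8 rows; each row is the pose to reach, as a shift and turn from the pose commanded when the call began, along the tool's axes at that moment; what a row does not reach only later rows make up. A row lasts 1/8 s, in which the tool goes at most 62.5 mm and 10.7 degrees, less where a joint would pass 70% of its speed; a pose out of reach is approached as far as the arm can. A call with a gripper value outside its range is refused whole. The fingers move at their own pace and stop on an object; the grip force is fixed at half the most. Time passes only in rows, so rows that repeat a pose let the fingers close, or fill a call up. It gives the time, the measured TCP pose, the force, the opening and the grip force at its end, in the units of the state.
- r.state(): the state, without advancing time (a new reading comes with each control period).
- viewer.capture(name): name is "scene" or "top"; returns (picture, depth): 480x640x3 uint8, red, green, blue; 480x640 float32, m along the optical axis (not along the pixel's ray), 0 where there is no reading.
- viewer.camera_model(name): a dict with "intrinsics" (3x3 intrinsics, pixels), "k1" (the pictures are not rectified: a ray, as slopes to the right and down, at radius r is drawn at 1 + k1 r^2 times it, then the intrinsics apply), "R" (3x3) and "t" (3): a world point X has camera coordinates R X + t. Camera axes: x right, y down, z forward; pixel columns grow to the right and rows downward; lengths in m; the calibration is good to about 2 mm. A picture is of the moment at which its call begins. camera_model takes no time and is no camera call.
- r.sign_off(): hands the job in; it is judged then, once.
Trained networks look in the newest picture that a camera, given by its name, has taken for a name from the list of things; names that differ only in an ending like _2 or _b are one class to them, and where a whole thing is asked for, a point or a joint stands for the part that bears it (a point fixed in the world has none). Each returns a list of dicts, best first, with "p" (0 to 1); they miss things now and then, are a little off and sometimes report something else, mostly with a low value. They report only what shows in the picture. A call takes as long as a camera call.
- finder.boxes_of(thing, camera): "point" ([x, y, z] in m, in world coordinates, good to about 4 mm: the middle of the surface that is visible of it).
- finder.tip_of(thing, camera): "point" ([x, y, z] in m, in world coordinates, good to about 4 mm: a listed point, or the origin of a listed thing).
The state is a dict: "time": time; "joint_positions": joint angles; "joint_vel": joint speeds; "tau": joint torques, N m; "tool_pos": TCP position; "eef_rot": TCP orientation; "wrist_force": force on the tool from outside, world axes, zero at the start; "ft_torque": the same for the moment, N m; "opening": finger opening in m; "grasp_force": force on a finger pad.
Only numpy, scipy, OpenCV 4.12 (cv2) and the standard library are available. Lean on these libraries where they do the work, as an engineer would, in place of code of your own. Each camera call takes 0.05 s, during which the arm holds its last target. There are 200 camera calls.

## Working session

There is one attempt and no reset: what is moved stays moved. The work goes in short steps, Python scripts to look and compute and a tool call to move; the robot and the scene stay as the last step left them, time stands still between calls to the robot, and variables do not carry over. Pictures are saved under pics/ and viewed, at most 10 in all, crops included, and the job is handed in when it is done.

Besides the shell and the picture viewer there is one more tool, called after ">>>" by a JSON object that holds its "fn" and its "kwargs", one argument or row to a line. play_rows: Moves the arm, as the interface text tells. Its arguments: {"type":"object","properties":{"motion":{"type":"array","items":{"type":"object","properties":{"tx":{"type":"number"},"ty":{"type":"number"},"tz":{"type":"number"},"yaw":{"type":"number"},"hand":{"type":"number"}}}}},"required":["motion"]}

```bash
ls; mkdir -p pics; cat > h.py <<'E'
import numpy as np, cv2
from rig import r, viewer, finder
def shot(c,f=None):
    p,d=viewer.capture(c)
    if f: cv2.imwrite('pics/'+f,p[:,:,::-1])
    return p,d
def proj(X,c):
    m=viewer.camera_model(c);X=np.atleast_2d(X)
    K=np.array(m['intrinsics']);q=X@np.array(m['R']).T+np.array(m['t']);s=q[:,:2]/q[:,2:]
    s=s*(1+m['k1']*(s**2).sum(1,keepdims=True))
    return s@K[:2,:2].T+K[:2,2]
def ray(uv,c):
    m=viewer.camera_model(c);K=np.array(m['intrinsics'])
    d=cv2.undistortPoints(np.array(uv,float).reshape(-1,1,2),K,np.array([m['k1'],0,0,0.])).reshape(-1,2)
    R=np.array(m['R']);d=np.c_[d,np.ones(len(d))]@R
    return -R.T@np.array(m['t']),d   # d scaled to depth 1
def at_z(uv,c,z):
    o,d=ray(uv,c);return o+d*((z-o[2])/d[:,2])[:,None]
def at_depth(uv,c,dep):
    o,d=ray(uv,c);return o+d*np.array(dep).reshape(-1,1)
def tri(uv1,c1,uv2,c2):
    o1,d1=ray([uv1],c1);o2,d2=ray([uv2],c2)
    s=np.linalg.lstsq(np.c_[d1[0],-d2[0]],o2-o1,rcond=None)[0]
    a=o1+s[0]*d1[0];b=o2+s[1]*d2[0];return (a+b)/2,np.linalg.norm(a-b)
E
python3 - <<'E'
from h import *
np.set_printoptions(precision=4,suppress=True)
for c in('scene','top'):
    shot(c,c+'0.png'); m=viewer.camera_model(c); print(c,-np.array(m['R']).T@np.array(m['t']),m['intrinsics'][0][0])
    for t in('pin_grip','awl_grip','eye','mirror','lens','tape','stand','sight','pin_tip'):
        for f in ('tip_of',):
            print(t,[(np.round(q['point'],4).tolist(),round(q['p'],2)) for q in getattr(finder,f)(t,c)[:2]])
s=r.state();print(s)
E
```

```text
pics
scene [ 1.5154 -0.1523  1.0218] 503.4670831533365
pin_grip [([0.4752, -0.3206, 0.1026], 0.75)]
awl_grip [([0.479, -0.2532, 0.1114], 0.56)]
eye [([0.5948, 0.107, 0.0515], 0.72)]
mirror [([0.6402, 0.0304, 0.0029], 0.88)]
lens [([0.6804, -0.1194, 0.0628], 0.64)]
tape [([0.7919, 0.1658, 0.0671], 0.96)]
stand [([0.4765, -0.2907, -0.0013], 0.63)]
sight [([0.6337, 0.0311, 0.0614], 0.52)]
pin_tip [([0.4753, -0.3258, 0.01], 0.57)]
top [ 0.2835 -0.0356  1.6873] 613.3224303903758
pin_grip [([0.4785, -0.3259, 0.1083], 0.63)]
awl_grip [([0.4784, -0.2877, 0.0009], 0.73), ([0.4818, -0.253, 0.1044], 0.49)]
eye [([0.4345, 0.3818, 0.0025], 0.74), ([0.5889, 0.1029, 0.046], 0.69)]
mirror [([0.6382, 0.0304, -0.0018], 0.62)]
lens [([0.6793, -0.1158, 0.0626], 0.79)]
tape [([0.787, 0.1727, 0.0628], 0.61)]
stand [([0.4801, -0.2876, 0.0011], 0.76)]
sight []
pin_tip []
{'time': 1.0, 'joint_positions': array([-1.2593,  0.0522,  1.4007,  0.    ,  1.6886, -0.0703]), 'joint_vel': array([-0.001 , -0.0002,  0.0004,  0.0003,  0.001 , -0.0001]), 'tau': array([  0.0004, -38.1542, -36.031 ,  -0.0001,   0.0002,  -0.    ]), 'tool_pos': array([ 0.1956, -0.4872,  0.4047]), 'eef_rot': array([3.0845, 0.5961, 0.    ]), 'wrist_force': array([0.2779, 0.3998, 0.1577]), 'ft_torque': array([-0.0236,  0.0315, -0.0083]), 'grasp_force': 0.0, 'opening': 0.08522573459861989}
```

View pics/scene0.png

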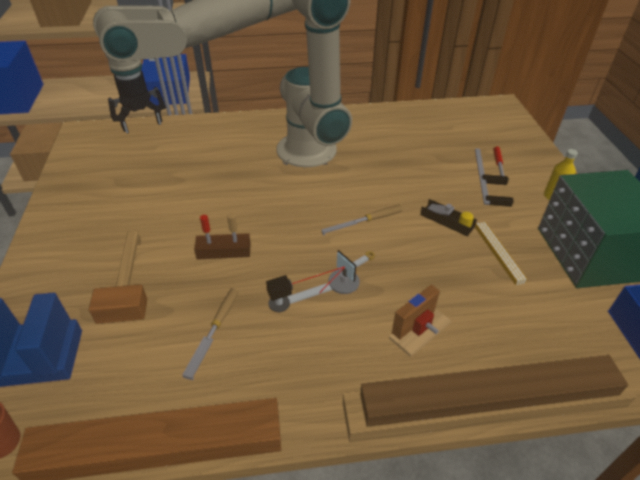

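View pics/top0.png

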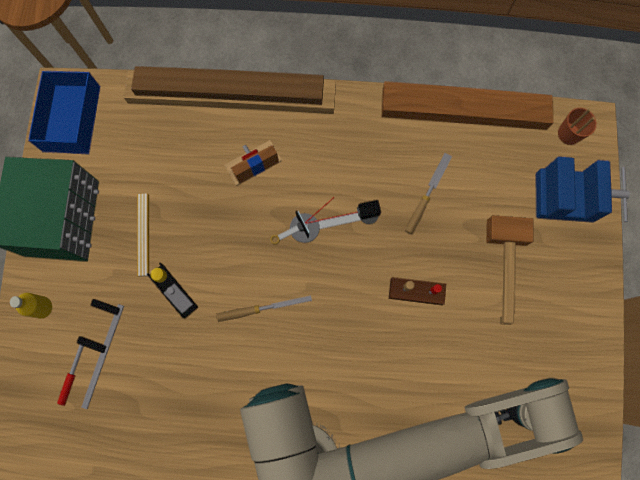

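The scene view shows the red pin at (205,225), the awl at (233,230), the mirror at (345,268) and the eye at (370,257). In the top view (up = +x, left = +y) the pin is at (437,289), the eye at (276,239), the mirror at (305,226), the lens at (370,210) and the tape at (254,160). The network's other "eye" at (0.43, 0.38) is false. Next I'll measure by pixels.

```bash
python3 - <<'E'
from h import *
np.set_printoptions(precision=4,suppress=True)
I={c:cv2.imread(f'pics/{c}0.png') for c in('scene','top')}
def seg(c,box,f):
    x0,y0,x1,y1=box;h=cv2.cvtColor(I[c][y0:y1,x0:x1],cv2.COLOR_BGR2HSV).astype(int)
    m=f(h[...,0],h[...,1],h[...,2]);v,u=np.nonzero(m);return np.c_[u+x0,v+y0]
red=lambda h,s,v:((h<6)|(h>174))&(s>150)&(v>70)
blue=lambda h,s,v:(h>100)&(h<130)&(s>120)
a=seg('scene',(190,205,222,240),red);b=seg('top',(425,278,450,302),red)
print('pin red scene',len(a),a.mean(0),a.min(0),a.max(0),'top',len(b),b.mean(0),b.min(0),b.max(0))
print('tri',tri(a.mean(0),'scene',b.mean(0),'top'))
print('top face at z=.133:',at_z([b.mean(0)],'top',.125))
for c,q in(('scene',[.478,-.325,.108]),('top',[.478,-.325,.133]),('top',[.478,-.325,.083])):print(c,proj(q,c))
a=seg('scene',(400,285,440,315),blue);b=seg('top',(240,145,270,180),blue)
print('tape',a.mean(0),len(a),b.mean(0),b.min(0),b.max(0))
print('eye proj',proj([.592,.105,.046],'scene'),proj([.592,.105,.046],'top'))
crops=[]
for c,(x,y),w in(('scene',(345,262),50),('scene',(415,315),50),('top',(305,225),50),('top',(255,165),50)):
    crops.append(cv2.resize(I[c][y-37:y+37,x-50:x+50],(400,296),interpolation=cv2.INTER_CUBIC))
cv2.imwrite('pics/crops.png',np.vstack([np.hstack(crops[:2]),np.hstack(crops[2:])]))
E
```

```text
pin red scene 74 [204.973  222.7432] [201 216] [208 231] top 86 [435.8837 288.5233] [430 284] [441 293]
tri (array([ 0.4772, -0.3254,  0.1101]), np.float64(0.001996169935766521))
top face at z=.133: [[ 0.4754 -0.3217  0.125 ]]
scene [[205.623  223.5109]]
top [[437.7811 287.2374]]
top [[434.2217 289.3842]]
tape [416.8986 299.9565] 69 [255.7895 164.3541] [248 155] [263 174]
eye proj [[369.1841 255.405 ]] [[275.9044 239.4128]]
```

View pics/crops.png

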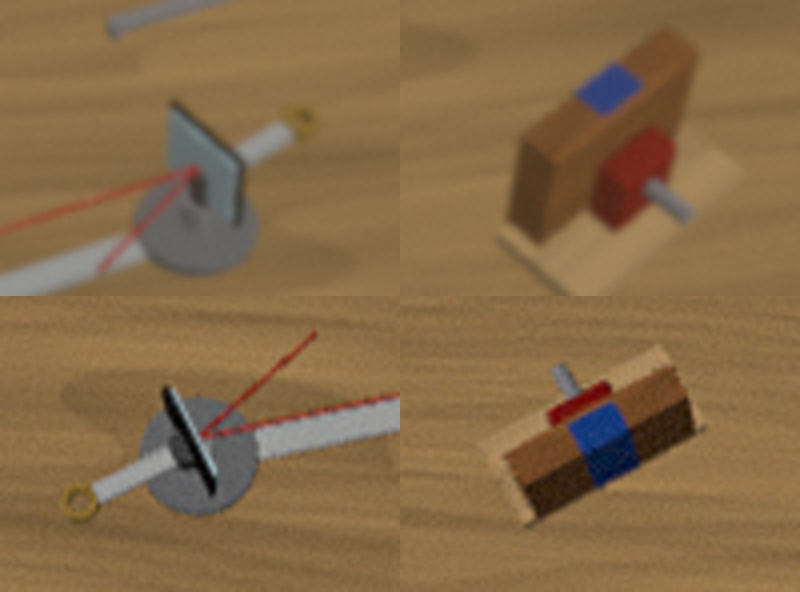

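The crops show the eye ring at scene (370.1,255.1) and top (274.6,238.9), and the beam spot on the mirror at scene (343.1,267.6) and top (305.4,222.9). The reflected beam ends at top (333.6,196.9). The tape's front top edge is at about top (257,164.6).

```bash
python3 - <<'E'
from h import *
np.set_printoptions(precision=4,suppress=True)
print('eye',tri((370.1,255.1),'scene',(274.6,238.9),'top'), at_z([(274.6,238.9)],'top',.049))
print('piv',tri((343.1,267.6),'scene',(305.4,222.9),'top'), at_z([(305.4,222.9)],'top',.062))
P=at_z([(305.4,222.9)],'top',.062)[0]
E=at_z([(333.6,196.9),(353.9,213)],'top',.062)
an=lambda v:np.arctan2(v[1],v[0])
print('beam end',E, 'len',np.linalg.norm(E[0]-P),'refl ang',an(E[0]-P),'in ang',an(E[1]-P))
print('tape edge top',at_z([(257,164.6)],'top',.095),'top face centre tri scene',at_z([(416.9,299.96)],'scene',.095))
e=at_z([(274.6,238.9)],'top',.049)[0];print('crank r',np.linalg.norm((P-e)[:2]),'ang n',an(P-e))
c=lambda q:an(q-P)
for L,T in (([.680,-.118],[.789,.169]),): print('lens',an(np.array(L)-P[:2]),'tape',an(np.array(T)-P[:2]),np.linalg.norm(np.array(T)-P[:2]),np.linalg.norm(np.array(L)-P[:2]))
# move to above pin: grasp at x .4775,y -.325
s=r.state();R=cv2.Rodrigues(s['eef_rot'])[0];print(R)
print('shift tool',R.T@(np.array([.4775,-.325,.30])-s['tool_pos']))
E
```

```text
eye (array([0.5928, 0.1079, 0.0476]), np.float64(0.0012722884271430532)) [[0.5926 0.1084 0.049 ]]
piv (array([0.64  , 0.0263, 0.0597]), np.float64(0.002145785290481266)) [[0.6397 0.0273 0.062 ]]
beam end [[ 0.7175 -0.0447  0.062 ]
 [ 0.6758 -0.1026  0.062 ]] len 0.10597642928866671 refl ang -0.7468386150192424 in ang -1.2996013786432363
tape edge top [[0.7861 0.1689 0.095 ]] top face centre tri scene [[0.7969 0.1752 0.095 ]]
crank r 0.09378975064803821 ang n -1.0450773817308483
lens -1.3001411460149805 tape 0.7593219475798355 0.20585891102219714 0.15076920122617646
[[ 0.928   0.3726  0.    ]
 [ 0.3726 -0.928  -0.    ]
 [ 0.      0.     -1.    ]]
shift tool [ 0.322  -0.0455  0.1047]
```

Geometry is consistent: crank about 90 mm, lens 151 mm and tape 206 mm from the pivot, so the mirror needs about 0.75 rad. I'm moving above the pin with the fingers closing along world x, away from the awl.

>>> {"fn": "play_rows", "kwargs": {
  "motion": [
    {"tx": 0.046, "ty": -0.0065, "tz": 0.01, "yaw": -0.17, "hand": 0.085},
    {"tx": 0.092, "ty": -0.013, "tz": 0.02, "yaw": -0.34, "hand": 0.085},
    {"tx": 0.138, "ty": -0.0195, "tz": 0.03, "yaw": -0.51, "hand": 0.085},
    {"tx": 0.184, "ty": -0.026, "tz": 0.04, "yaw": -0.68, "hand": 0.085},
    {"tx": 0.23, "ty": -0.0325, "tz": 0.05, "yaw": -0.85, "hand": 0.085},
    {"tx": 0.276, "ty": -0.039, "tz": 0.06, "yaw": -1.02, "hand": 0.085},
    {"tx": 0.322, "ty": -0.0455, "tz": 0.07, "yaw": -1.189, "hand": 0.085},
    {"tx": 0.322, "ty": -0.0455, "tz": 0.07, "yaw": -1.189, "hand": 0.085}
  ]
}}

```text
time: 2.0
tool_pos: [0.4794, -0.3231, 0.3333]
eef_rot: [-2.214, -2.226, -0.0]
wrist_force: [-0.2, -1.0, 0.4]
opening: 0.0851
grasp_force: 0.0
```

>>> {"fn": "play_rows", "kwargs": {
  "motion": [
    {"tx": 0, "ty": 0, "tz": 0.02, "yaw": 0, "hand": 0.085},
    {"tx": 0, "ty": 0, "tz": 0.045, "yaw": 0, "hand": 0.085},
    {"tx": 0, "ty": 0, "tz": 0.067, "yaw": 0, "hand": 0.085},
    {"tx": 0, "ty": 0, "tz": 0.067, "yaw": 0, "hand": 0.085},
    {"tx": 0, "ty": 0, "tz": 0.067, "yaw": 0, "hand": 0.04},
    {"tx": 0, "ty": 0, "tz": 0.067, "yaw": 0, "hand": 0.01},
    {"tx": 0, "ty": 0, "tz": 0.067, "yaw": 0, "hand": 0.01},
    {"tx": 0, "ty": 0, "tz": 0.067, "yaw": 0, "hand": 0.01}
  ]
}}

```text
time: 3.0
tool_pos: [0.4775, -0.3251, 0.2685]
eef_rot: [2.221, 2.221, -0.001]
wrist_force: [-1.8, -0.5, 2.5]
opening: 0.0205
grasp_force: 58.6
```

>>> {"fn": "play_rows", "kwargs": {
  "motion": [
    {"tx": 0, "ty": 0, "tz": -0.015, "yaw": 0, "hand": 0.01},
    {"tx": 0, "ty": 0, "tz": -0.035, "yaw": 0, "hand": 0.01},
    {"tx": 0, "ty": 0, "tz": -0.055, "yaw": 0, "hand": 0.01},
    {"tx": 0, "ty": 0, "tz": -0.08, "yaw": 0, "hand": 0.01},
    {"tx": 0, "ty": 0, "tz": -0.11, "yaw": 0, "hand": 0.01},
    {"tx": 0, "ty": 0, "tz": -0.14, "yaw": 0, "hand": 0.01},
    {"tx": 0, "ty": 0, "tz": -0.14, "yaw": 0, "hand": 0.01},
    {"tx": 0, "ty": 0, "tz": -0.14, "yaw": 0, "hand": 0.01}
  ]
}}

```text
time: 4.0
tool_pos: [0.4774, -0.3249, 0.4068]
eef_rot: [-2.221, -2.221, 0.0]
wrist_force: [0.2, 0.4, -1.2]
opening: 0.0207
grasp_force: 58.6
```

```bash
python3 - <<'E'
from h import *
shot('scene');s=r.state();print(s['tool_pos'],s['opening'],s['grasp_force'])
for t in('pin_grip','pin_tip'):print(t,[(np.round(q['point'],4).tolist(),round(q['p'],2)) for q in finder.tip_of(t,'scene')[:2]])
E
```

```text
[ 0.47742071 -0.32492584  0.40622681] 0.020487309904403943 58.630933467065915
pin_grip [([0.6395, 0.0303, 0.0002], 0.68), ([0.4787, -0.3219, 0.2419], 0.51)]
pin_tip [([0.4766, -0.3241, 0.1469], 0.58)]
```

>>> {"fn": "play_rows", "kwargs": {
  "motion": [
    {"tx": 0.03, "ty": 0.008, "tz": 0, "yaw": 0, "hand": 0.01},
    {"tx": 0.085, "ty": 0.023, "tz": 0, "yaw": 0, "hand": 0.01},
    {"tx": 0.143, "ty": 0.038, "tz": 0, "yaw": 0, "hand": 0.01},
    {"tx": 0.201, "ty": 0.054, "tz": 0.0, "yaw": 0, "hand": 0.01},
    {"tx": 0.259, "ty": 0.069, "tz": 0.0, "yaw": 0, "hand": 0.01},
    {"tx": 0.317, "ty": 0.085, "tz": 0.0, "yaw": 0, "hand": 0.01},
    {"tx": 0.375, "ty": 0.1, "tz": 0.0, "yaw": 0, "hand": 0.01},
    {"tx": 0.4315, "ty": 0.1155, "tz": 0.0, "yaw": 0, "hand": 0.01}
  ]
}}

```text
time: 5.15
tool_pos: [0.5932, 0.1085, 0.4068]
eef_rot: [-2.221, -2.221, 0.002]
wrist_force: [-0.2, -0.3, -1.0]
opening: 0.0207
grasp_force: 58.7
```

>>> {"fn": "play_rows", "kwargs": {
  "motion": [
    {"tx": 0, "ty": 0, "tz": 0.015, "yaw": 0, "hand": 0.01},
    {"tx": 0, "ty": 0, "tz": 0.035, "yaw": 0, "hand": 0.01},
    {"tx": 0, "ty": 0, "tz": 0.055, "yaw": 0, "hand": 0.01},
    {"tx": 0, "ty": 0, "tz": 0.07, "yaw": 0, "hand": 0.01},
    {"tx": 0, "ty": 0, "tz": 0.075, "yaw": 0, "hand": 0.01},
    {"tx": 0, "ty": 0, "tz": 0.075, "yaw": 0, "hand": 0.01},
    {"tx": 0, "ty": 0, "tz": 0.075, "yaw": 0, "hand": 0.01},
    {"tx": 0, "ty": 0, "tz": 0.075, "yaw": 0, "hand": 0.01}
  ]
}}

```text
time: 6.15
tool_pos: [0.5931, 0.1065, 0.3335]
eef_rot: [2.221, 2.221, 0.002]
wrist_force: [-0.3, -1.0, -1.4]
opening: 0.0206
grasp_force: 58.8
```

```bash
python3 - <<'E'
from h import *
A=[]
for c in('scene','top'):
    p,d=shot(c,c+'1.png');s=r.state()
    x,y=proj([.593,.1065,.065],c)[0].astype(int);print(c,x,y)
    A.append(cv2.resize(p[y-32:y+32,x-32:x+32,::-1],(400,400),interpolation=cv2.INTER_CUBIC))
    for t in('pin_tip','eye'):print(t,[(np.round(q['point'],4).tolist(),round(q['p'],2)) for q in finder.tip_of(t,c)[:2]])
print(s['tool_pos'],s['eef_rot'])
q=np.r_[s['tool_pos'][:2],s['tool_pos'][2]-.2605];print('tip expected',q,proj(q,'scene'),proj(q,'top'))
cv2.imwrite('pics/c1.png',np.hstack(A))
E
```

```text
scene 370 250
pin_tip [([0.7902, 0.1692, 0.0597], 0.51), ([0.5936, 0.1077, 0.0767], 0.48)]
eye [([0.593, 0.109, 0.0513], 0.56), ([0.6341, 0.0336, 0.0633], 0.26)]
top 274 237
pin_tip [([0.7889, 0.1738, 0.0619], 0.72)]
eye [([0.5873, 0.1052, 0.0458], 0.65)]
[0.59300627 0.10651027 0.33289916] [2.22118820e+00 2.22128156e+00 3.40886933e-04]
tip expected [0.59300627 0.10651027 0.07239916] [[370.53702105 248.72353204]] [[274.68165637 237.14584364]]
```

View pics/c1.png

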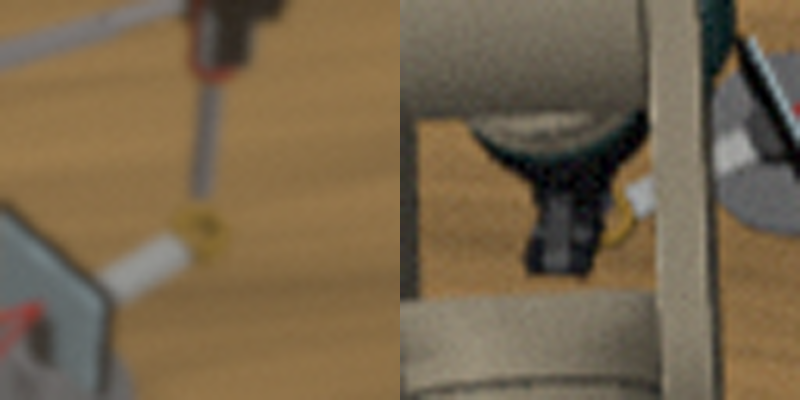

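The scene crop shows the rod tip at about (369.7,248.7), just above the ring at about (370.2,254.9), so they nearly line up. The arm hides the top view. I'll refine the sideways offset to sub-pixel.

```bash
python3 - <<'E'
from h import *
np.set_printoptions(precision=2,suppress=True)
I=cv2.imread('pics/scene1.png');I0=cv2.imread('pics/scene0.png')
# rod: difference to background picture
D=np.abs(I.astype(float)-I0).sum(2)[225:252,358:382]
for v in range(6,26):
    w=D[v].copy();w[w<40]=0
    z=.133-.0 
    if w.sum()>0: print(225+v,(w*np.arange(358,382)).sum()/w.sum(),int(w.sum()),end=' | ')
print()
for z in(.0724,.08,.09,.1):print(z,proj([.593,.1065,z],'scene'))
for n,J,c,(x,y) in(('s0',I0,'scene',(370,255)),('s1',I,'scene',(370,255)),('t0',cv2.imread('pics/top0.png'),'top',(275,239))):
    P=J[y-9:y+10,x-9:x+10];h=cv2.cvtColor(P,cv2.COLOR_BGR2HSV).astype(int)
    m=(h[...,1]>165)&(h[...,0]>15)&(h[...,0]<35); v,u=np.nonzero(m)
    print(n,len(u),u.mean()+x-9,v.mean()+y-9,'box',u.min()+x-9,u.max()+x-9,v.min()+y-9,v.max()+y-9)
    if n!='s1': print('\n'.join(''.join('#' if k else '.' for k in l) for l in m))
for z in(.040,.046,.052):print(z,proj([.593,.1065,z],'scene'),proj([.593,.1065,z],'top'))
E
```

```text
231 371.06424581005587 358 | 232 371.023102310231 303 | 233 370.9969879518072 332 | 234 370.96176470588233 340 | 235 370.94594594594594 333 | 236 370.62080536912754 298 | 237 370.5699300699301 286 | 238 370.55631399317406 293 | 239 370.4885993485342 307 | 240 370.45245901639345 305 | 241 370.39 300 | 242 370.38434163701066 281 | 243 370.3370786516854 267 | 244 369.6564885496183 262 | 245 369.63157894736844 266 | 246 369.6060606060606 264 | 247 369.56326530612245 245 | 248 369.54893617021276 235 | 249 369.5098039215686 102 | 
0.0724 [[370.53 248.72]]
0.08 [[370.75 246.7 ]]
0.09 [[371.03 244.02]]
0.1 [[371.32 241.3 ]]<stdin>:15: RuntimeWarning: Mean of empty slice.
  ret = ret.dtype.type(ret / rcount)
Traceback (most recent call last):
ValueError: zero-size array to reduction operation minimum which has no identity
```

```bash
python3 - <<'E'
from h import *
np.set_printoptions(precision=2,suppress=True,linewidth=200)
for n,c,(x,y) in(('scene0','scene',(370,255)),('scene1','scene',(370,255)),('top0','top',(275,239))):
    J=cv2.imread(f'pics/{n}.png')[y-7:y+8,x-8:x+9].astype(float)
    lab=cv2.cvtColor((J/255).astype(np.float32),cv2.COLOR_BGR2Lab)
    print(n,'rows',y-7,'cols',x-8);print((lab[...,2]-lab[...,1]).round().astype(int)) 
for z in(.040,.046,.052):print(z,proj([.593,.1065,z],'scene'),proj([.593,.1065,z],'top'))
p=proj([[.593,.1065,.052],[.603,.1065,.052],[.593,.1165,.052]],'scene');print(p-p[0])
E
```

```text
scene0 rows 248 cols 362
[[20 21 21 20 21 22 22 21 21 22 21 22 21 22 20 21 20]
 [21 21 22 21 23 21 22 21 22 22 21 21 22 21 20 22 21]
 [20 21 21 21 21 22 23 23 23 23 22 21 20 22 20 21 22]
 [20 21 20 21 24 26 27 27 27 26 24 24 22 21 21 21 21]
 [21 22 20 23 28 29 30 29 29 26 27 27 23 22 22 21 22]
 [21 22 22 26 30 29 30 28 26 27 27 26 25 23 22 21 22]
 [20 19 20 22 28 30 29 26 24 25 26 28 27 23 21 21 21]
 [16 13 13 16 21 26 25 24 24 24 27 30 25 24 22 22 21]
 [11  9  6  7 13 19 23 27 27 27 29 30 27 23 22 20 19]
 [ 6  3  2  3  6 10 17 25 28 31 30 28 23 22 22 22 21]
 [ 2  4  2  3  4  7 14 22 29 29 27 26 23 21 20 20 21]
 [ 2  2  3  2  3  6 12 20 26 26 25 24 22 20 21 21 20]
 [ 3  2  2  4  6  9 14 20 22 23 21 22 21 19 19 20 22]
 [ 3  5  5  8 10 14 18 20 21 21 19 19 21 20 20 19 20]
 [ 5  6  8 13 16 18 19 20 20 19 20 19 19 20 19 20 19]]
scene1 rows 248 cols 362
[[21 20 19 20 21 20 12  5  4  8 15 19 21 21 20 21 21]
 [19 20 21 21 22 20 14 11 10 13 17 21 20 21 20 21 21]
 [21 21 20 21 22 22 21 19 18 20 20 20 21 21 21 22 22]
 [20 21 21 22 24 25 27 25 26 25 23 22 20 22 21 21 22]
 [21 21 22 23 28 29 30 
[... 876 characters left out ...]
26 35 26 20 22 19 24 30 21  1  0  0  1  1]
 [17 21 18 30 31 18 22 17 17 17 29 32  8  1 -1  4 10]
 [16 17 22 31 31 20 20 17 18 16 22 34 15  3  7 13 22]
 [19 17 16 30 29 21 18 19 17 19 29 31 20 14 20 17 18]
 [17 19 18 21 33 28 23 20 21 22 32 30 19 18 17 16 20]
 [17 17 18 19 27 32 28 28 28 32 32 22 21 19 22 18 16]
 [20 20 17 19 21 26 28 32 30 30 21 14 19 19 18 19 18]
 [18 20 18 18 18 14 17 18 21 15 18 18 19 17 19 17 19]
 [19 19 17 13 16 16 19 17 17 17 17 16 15 19 19 17 17]
 [16 19 17 20 18 15 19 15 20 18 18 15 18 18 14 20 18]]
0.04 [[369.64 257.16]] [[275.54 239.44]]
0.046 [[369.8  255.62]] [[275.39 239.02]]
0.052 [[369.97 254.07]] [[275.23 238.6 ]]
[[ 0.    0.  ]
 [ 0.74  2.65]
 [ 3.64 -0.33]]
```

Both views put the eye about 2.5 mm farther in +y than the tip. I'm correcting that and lowering the tip just into the ring's top while watching the force.

>>> {"fn": "play_rows", "kwargs": {
  "motion": [
    {"tx": 0.0025, "ty": -0.0003, "tz": 0.006, "yaw": 0, "hand": 0.01},
    {"tx": 0.0025, "ty": -0.0003, "tz": 0.013, "yaw": 0, "hand": 0.01},
    {"tx": 0.0025, "ty": -0.0003, "tz": 0.018, "yaw": 0, "hand": 0.01},
    {"tx": 0.0025, "ty": -0.0003, "tz": 0.021, "yaw": 0, "hand": 0.01},
    {"tx": 0.0025, "ty": -0.0003, "tz": 0.023, "yaw": 0, "hand": 0.01},
    {"tx": 0.0025, "ty": -0.0003, "tz": 0.025, "yaw": 0, "hand": 0.01},
    {"tx": 0.0025, "ty": -0.0003, "tz": 0.026, "yaw": 0, "hand": 0.01},
    {"tx": 0.0025, "ty": -0.0003, "tz": 0.026, "yaw": 0, "hand": 0.01}
  ]
}}

```text
time: 7.45
tool_pos: [0.5927, 0.109, 0.3067]
eef_rot: [2.221, 2.221, -0.0]
wrist_force: [-0.4, 0.2, -0.2]
opening: 0.0205
grasp_force: 58.8
```

>>> {"fn": "play_rows", "kwargs": {
  "motion": [
    {"tx": 0, "ty": 0, "tz": 0.003, "yaw": 0, "hand": 0.01},
    {"tx": 0, "ty": 0, "tz": 0.006, "yaw": 0, "hand": 0.01},
    {"tx": 0, "ty": 0, "tz": 0.009, "yaw": 0, "hand": 0.01},
    {"tx": 0, "ty": 0, "tz": 0.012, "yaw": 0, "hand": 0.01},
    {"tx": 0, "ty": 0, "tz": 0.016, "yaw": 0, "hand": 0.01},
    {"tx": 0, "ty": 0, "tz": 0.02, "yaw": 0, "hand": 0.01},
    {"tx": 0, "ty": 0, "tz": 0.024, "yaw": 0, "hand": 0.01},
    {"tx": 0, "ty": 0, "tz": 0.024, "yaw": 0, "hand": 0.01}
  ]
}}

```text
time: 8.45
tool_pos: [0.5926, 0.109, 0.2822]
eef_rot: [-2.221, -2.221, 0.001]
wrist_force: [-0.8, -0.6, -0.4]
opening: 0.0206
grasp_force: 58.8
```

```bash
python3 - <<'E'
from h import *
p,d=shot('scene','scene2.png');s=r.state()
print(s['tool_pos'],s['wrist_force'],s['opening'])
A=[cv2.resize(p[225:285,320:400,::-1],(800,600),interpolation=cv2.INTER_CUBIC)]
cv2.imwrite('pics/c2.png',A[0])
for t in('pin_grip','eye'):print(t,[(np.round(q['point'],4).tolist(),round(q['p'],2)) for q in finder.tip_of(t,'scene')[:3]])
E
```

```text
[0.59268276 0.10898727 0.28250959] [ 0.90214982  0.09249683 -0.66639006] 0.020402820312858994
pin_grip [([0.5922, 0.1068, 0.1189], 0.42)]
eye [([0.59, 0.105, 0.05], 0.67)]
```

View pics/c2.png

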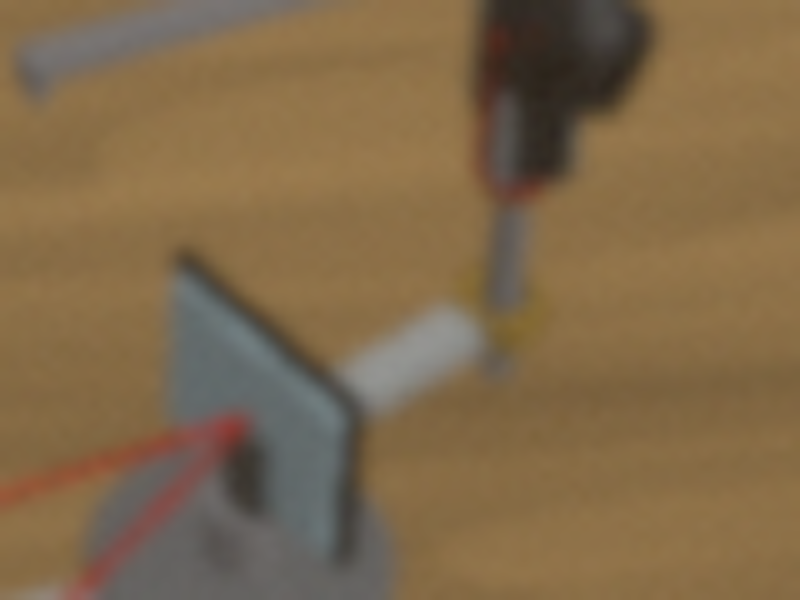

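The picture shows the rod passing down through the ring at (508,310) in the crop, with the tip visible below it at (495,365), so it's engaged. I'm swinging partway along the arc.

>>> {"fn": "play_rows", "kwargs": {
  "motion": [
    {"tx": -0.0022, "ty": -0.0034, "tz": 0, "yaw": 0, "hand": 0.01},
    {"tx": -0.0046, "ty": -0.0067, "tz": 0, "yaw": 0, "hand": 0.01},
    {"tx": -0.0073, "ty": -0.0103, "tz": 0, "yaw": 0, "hand": 0.01},
    {"tx": -0.0103, "ty": -0.0139, "tz": 0, "yaw": 0, "hand": 0.01},
    {"tx": -0.0167, "ty": -0.0204, "tz": 0, "yaw": 0, "hand": 0.01},
    {"tx": -0.0238, "ty": -0.0261, "tz": 0, "yaw": 0, "hand": 0.01},
    {"tx": -0.0313, "ty": -0.0312, "tz": 0, "yaw": 0, "hand": 0.01},
    {"tx": -0.0313, "ty": -0.0312, "tz": 0, "yaw": 0, "hand": 0.01}
  ]
}}

```text
time: 9.6
tool_pos: [0.5612, 0.0771, 0.2827]
eef_rot: [-2.222, -2.22, 0.0]
wrist_force: [0.2, 0.5, -1.4]
opening: 0.0209
grasp_force: 58.8
```

```bash
python3 - <<'E'
from h import *
for c in('scene','top'):
    p,d=shot(c,c+'3.png')
    for t in('sight','mirror','tape','eye'):print(c,t,[(np.round(q['point'],4).tolist(),round(q['p'],2)) for q in finder.tip_of(t,c)[:2]])
s=r.state();print(s['tool_pos'],s['wrist_force'],s['ft_torque'],s['opening'])
S=cv2.imread('pics/scene3.png')[215:325,290:450];T=cv2.imread('pics/top3.png')[140:250,230:390]
cv2.imwrite('pics/c3.png',np.vstack([cv2.resize(q,(436,300),interpolation=cv2.INTER_CUBIC) for q in(S,T)]))
E
```

```text
scene sight [([0.7883, 0.1693, 0.0653], 0.72)]
scene mirror [([0.6346, 0.0299, 0.0013], 0.57)]
scene tape [([0.6397, 0.0304, 0.0038], 0.75), ([0.7894, 0.1668, 0.0641], 0.65)]
scene eye [([0.5633, 0.0805, 0.0476], 0.72)]
top sight []
top mirror [([0.6784, -0.115, 0.0624], 0.64), ([0.6367, 0.0307, -0.0015], 0.48)]
top tape [([0.7893, 0.1747, 0.0628], 0.72)]
top eye [([0.4343, 0.3826, 0.0035], 0.61), ([0.7455, -0.3077, 0.0004], 0.61)]
[0.56154962 0.07781133 0.28265751] [ 0.05101879  1.35405266 -0.20995765] [ 0.05624549 -0.07260192  0.00380272] 0.021092064719311337
```

View pics/c3.png

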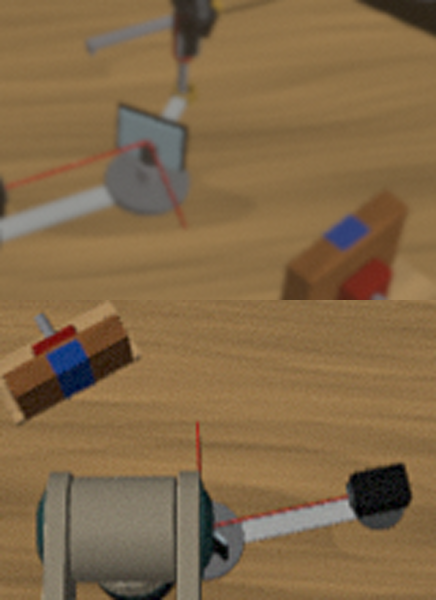

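The crop shows the eye following the pin and the reflected beam now pointing almost along +x. The top view still shows most of the beam. I'll fit the beam lines numerically and work out what turn is left.

```bash
cat > beam.py <<'E'
from h import *
def fit(c,img,box):
    x0,y0,x1,y1=box;b,g,rr=[img[y0:y1,x0:x1,k].astype(float) for k in range(3)]
    w=rr-1.0*np.maximum(g,b)-45   # redness above wood
    wood=np.median(rr-np.maximum(g,b));w=np.clip(rr-np.maximum(g,b)-wood-25,0,None)
    w[(b>g+3)]=w[(b>g+3)]
    v,u=np.nonzero(w);
    X=at_z(np.c_[u+x0,v+y0],c,.062)
    return X[:,:2],w[v,u]
def beamdir(c,img,box,P=(.6393,.029)):
    X,w=fit(c,img,box);d=X-np.array(P);rho=np.hypot(*d.T);k=(rho>.03)&(rho<.125)
    a=np.arctan2(d[:,1],d[:,0]);out=[]
    k&=(a>-1.05)&(a<1.3)
    if k.sum()<6:return None
    X=X[k].astype(np.float32)
    vx,vy,x,y=cv2.fitLine(X,cv2.DIST_HUBER,0,.001,.001).ravel()
    if vx<0:vx,vy=-vx,-vy
    T=np.array([.7855,.169]);n=np.array([-vy,vx])
    return dict(n=int(k.sum()),ang=float(np.arctan2(vy,vx)),pt=(float(x),float(y)),
      piv_off=float(n@(np.array(P)-[x,y])),tape_off=float(n@(T-[x,y])))
B={'scene':(320,255,440,330),'top':(240,140,345,235)}
E
python3 - <<'E'
from beam import *
for k in(0,3):
    for c in('scene','top'):print(k,c,beamdir(c,cv2.imread(f'pics/{c}{k}.png'),B[c]))
E
```

```text
0 scene None
0 top {'n': 36, 'ang': -0.7650450468063354, 'pt': (0.6899783611297607, -0.01762523129582405), 'piv_off': -0.0014651170768792319, 'tape_off': 0.2007777031502669}
3 scene None
3 top {'n': 23, 'ang': 0.07131484895944595, 'pt': (0.730280876159668, 0.04298132658004761), 'piv_off': -0.007462999645463893, 'tape_off': 0.12176374802381569}
```

>>> {"fn": "play_rows", "kwargs": {
  "motion": [
    {"tx": -0.0027, "ty": -0.0016, "tz": 0, "yaw": 0, "hand": 0.01},
    {"tx": -0.0055, "ty": -0.0031, "tz": 0, "yaw": 0, "hand": 0.01},
    {"tx": -0.0088, "ty": -0.0047, "tz": 0, "yaw": 0, "hand": 0.01},
    {"tx": -0.0121, "ty": -0.0062, "tz": 0, "yaw": 0, "hand": 0.01},
    {"tx": -0.0189, "ty": -0.0088, "tz": 0, "yaw": 0, "hand": 0.01},
    {"tx": -0.0225, "ty": -0.0099, "tz": 0, "yaw": 0, "hand": 0.01},
    {"tx": -0.0259, "ty": -0.0108, "tz": 0, "yaw": 0, "hand": 0.01},
    {"tx": -0.0259, "ty": -0.0108, "tz": 0, "yaw": 0, "hand": 0.01}
  ]
}}

```text
time: 11.1
tool_pos: [0.5507, 0.0516, 0.2827]
eef_rot: [2.222, 2.221, -0.0]
wrist_force: [-0.3, 0.3, -0.9]
opening: 0.0208
grasp_force: 58.8
```

```bash
python3 - <<'E'
from beam import *
for c in('scene','top'):
    p,d=shot(c,c+'4.png');print(c,beamdir(c,cv2.imread(f'pics/{c}4.png'),B[c]))
s=r.state();print(s['tool_pos'],s['wrist_force'],s['ft_torque'],s['opening'])
S=cv2.imread('pics/scene4.png')[225:325,335:455];T=cv2.imread('pics/top4.png')[140:240,225:345]
cv2.imwrite('pics/c4.png',np.hstack([cv2.resize(q,(400,333),interpolation=cv2.INTER_CUBIC) for q in(S,T)]))
E
```

```text
scene None
top {'n': 27, 'ang': 0.7362440228462219, 'pt': (0.6974006295204163, 0.08620303124189377), 'piv_off': -0.0033720857158956075, 'tape_off': 0.0021926481350603637}
[0.55070234 0.05185039 0.282684  ] [ 0.92943681  0.84524072 -0.97998408] [ 0.11790961  0.0214322  -0.01427658] 0.020439688022024442
```

View pics/c4.png

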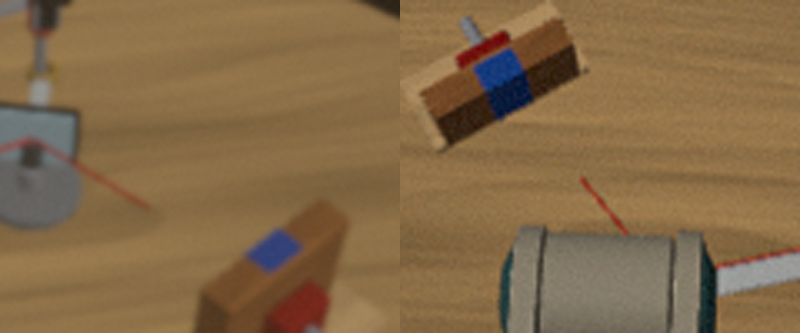

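The scene crop shows the reflected beam from (32,140) to (150,207), running towards the board. In the top crop it runs from (627,233) to (583,178), close to the tape's line. I'll check numerically in both views.

```bash
python3 - <<'E'
from beam import *
np.set_printoptions(precision=4,suppress=True)
# tape: top picture face/top-surface blue split by brightness
I=cv2.imread('pics/top4.png');x0,y0=240,145
h=cv2.cvtColor(I[y0:185,x0:275],cv2.COLOR_BGR2HSV).astype(int)
m=(h[...,0]>100)&(h[...,0]<130)&(h[...,1]>120)
for nm,k in(('bright',m&(h[...,2]>135)),('dark',m&(h[...,2]<=135))):
    v,u=np.nonzero(k);uv=np.c_[u+x0,v+y0].astype(np.float32);print(nm,len(u),uv.mean(0),cv2.boxPoints(cv2.minAreaRect(uv)).tolist())
    c=uv.mean(0)
    print(' z.095',at_z([c],'top',.095)[0],' z.062',at_z([c],'top',.062)[0],'z.075',at_z([c],'top',.075)[0])
S=cv2.imread('pics/scene4.png').astype(float);
# red line trace in both: background-differenced redness per column
def trace(c,box,k,byrow):
    A=cv2.imread(f'pics/{c}{k}.png').astype(float);O=cv2.imread(f'pics/{c}0.png').astype(float)
    red=lambda q:q[...,2]-q[...,1]
    D=np.clip(red(A)-red(O)-12,0,None);x0,y0,x1,y1=box;D=D[y0:y1,x0:x1];P=[]
    for i in range(D.shape[0 if byrow else 1]):
        w=D[i] if byrow else D[:,i]
        if w.sum()>25:
            j=int(w.argmax());sl=slice(max(0,j-2),j+3);q=(w[sl]*np.arange(len(w))[sl]).sum()/w[sl].sum()
            P.append((x0+q,y0+i) if byrow else (x0+i,y0+q))
    return np.array(P)
for c,box,br in(('scene',(358,270,385,292),False),('top',(275,192,300,211),True)):
    P=trace(c,box,4,br);X=at_z(P,c,.062)[:,:2]
    l=cv2.fitLine(X.astype(np.float32),cv2.DIST_HUBER,0,.001,.001).ravel();d=l[:2]*np.sign(l[0]);n=np.array([-d[1],d[0]])
    print(c,len(P),'ang',np.arctan2(d[1],d[0]),'ends',X[0],X[-1],'rms',np.std((X-l[2:])@n))
    for nm,T in(('T',[.7855,.169]),('piv',[.6393,.029])):print('  ',nm,'offset left of beam',n@(np.array(T)-l[2:]))
    far=X[np.argmax(np.hypot(*(X-[.6393,.029]).T))]-[.6393,.029];print('  pivot-to-end ang',np.arctan2(far[1],far[0]),np.hypot(*far))
E
```

```text
bright 0 [nan nan] [[0.0, 0.0], [0.0, 0.0], [0.0, 0.0], [0.0, 0.0]]
 z.095 [nan nan nan]  z.062 [nan nan nan] z.075 [nan nan nan]
dark 208 [255.8413 164.3942] [[246.4000244140625, 159.80001831054688], [258.0, 154.00003051757812], [265.4000244140625, 168.80001831054688], [253.800048828125, 174.60000610351562]]
 z.095 [0.7865 0.1721 0.095 ]  z.062 [0.7969 0.1764 0.062 ] z.075 [0.7928 0.1747 0.075 ]<stdin>:8: RuntimeWarning: Mean of empty slice.
  ret = um.true_divide(
<stdin>:9: RuntimeWarning: Mean of empty slice.
Traceback (most recent call last):
  File "h.py", line 18, in at_z
    o,d=ray(uv,c);return o+d*((z-o[2])/d[:,2])[:,None]
        ~~~^^^^^^
  File "h.py", line 14, in ray
    d=cv2.undistortPoints(np.array(uv,float).reshape(-1,1,2),K,np.array([m['k1'],0,0,0.])).reshape(-1,2)
      ~~~~~~~~~~~~~~~~~~~^^^^^^^^^^^^^^^^^^^^^^^^^^^^^^^^^^^^^^^^^^^^^^^^^^^^^^^^^^^^^^^^^
cv2.error: OpenCV(4.12.0) /io/opencv/modules/calib3d/src/undistort.dispatch.cpp:347: error: (-215:Assertion failed) CV_IS_MAT(_src) && CV_IS_MAT(_dst) && (_src->rows == 1 || _src->cols == 1) && (_dst->rows == 1 || _dst->cols == 1) && _src->cols + _src->rows - 1 == _dst->rows + _dst->cols - 1 && (CV_MAT_TYPE(_src->type) == CV_32FC2 || CV_MAT_TYPE(_src->type) == CV_64FC2) && (CV_MAT_TYPE(_dst->type) == CV_32FC2 || CV_MAT_TYPE(_dst->type) == CV_64FC2) in function 'cvUndistortPointsInternal'
```

```bash
python3 - <<'E'
from beam import *
np.set_printoptions(precision=4,suppress=True)
I=cv2.imread('pics/top4.png');x0,y0=240,145
h=cv2.cvtColor(I[y0:185,x0:275],cv2.COLOR_BGR2HSV).astype(int)
m=(h[...,0]>100)&(h[...,0]<130)&(h[...,1]>120)
t=cv2.threshold(h[...,2][m].astype(np.uint8),0,255,cv2.THRESH_OTSU)[0];print('otsu',t)
for nm,k in(('top',m&(h[...,2]>t)),('face',m&(h[...,2]<=t))):
    v,u=np.nonzero(k);c=np.c_[u+x0,v+y0].mean(0);print(nm,len(u),c,'z.095',at_z([c],'top',.095)[0],'z.07',at_z([c],'top',.07)[0])
b=at_z([(252.2,156.9),(246.4,159.8),(258,154)],'top',.095);e=b[2]-b[1];nn=np.array([-e[1],e[0]])/np.hypot(*e[:2]);nn*=np.sign(nn[0])
print('width',np.hypot(*e[:2]),'normal',nn,'tape from back edge',b[0,:2]-.028*nn,'bottom mid if on face: z?')
T=b[0,:2]-.028*nn
for z in(.03,.045,.062,.095):print(z,proj([*T,z],'top'))
def trace(c,box,byrow):
    A=cv2.imread(f'pics/{c}4.png').astype(float);x0,y0,x1,y1=box;D=(A[...,2]-A[...,1])[y0:y1,x0:x1]
    D=np.clip(D-np.median(D)-12,0,None);P=[]
    for i in range(D.shape[0 if byrow else 1]):
        w=D[i] if byrow else D[:,i]
        if w.sum()>15:
            j=int(w.argmax());sl=slice(max(0,j-2),j+3);q=(w[sl]*np.arange(len(w))[sl]).sum()/w[sl].sum()
            P.append((x0+q,y0+i) if byrow else (x0+i,y0+q))
    return np.array(P)
for c,box,br in(('scene',(360,270,382,290),False),('top',(275,192,294,209),True)):
    P=trace(c,box,br);print(P[0],P[-1]);X=at_z(P,c,.062)[:,:2]
    l=cv2.fitLine(X.astype(np.float32),cv2.DIST_HUBER,0,.001,.001).ravel();d=l[:2]*np.sign(l[0]);n=np.array([-d[1],d[0]])
    print(c,len(P),'ang',np.arctan2(d[1],d[0]),'ends',X[0],X[-1],'rms',np.std((X-l[2:])@n))
    for nm,T in(('T',[.7855,.169]),('piv',[.6393,.029])):print('  ',nm,'offset left of beam',n@(np.array(T)-l[2:]))
    far=X[np.argmax(np.hypot(*(X-[.6393,.029]).T))]-[.6393,.029];print('  pivot-to-end ang',np.arctan2(far[1],far[0]),np.hypot(*far))
E
```

```text
otsu 85.0
top 103 [254.1359 160.5631] z.095 [0.7971 0.1777 0.095 ] z.07 [0.8052 0.1811 0.07  ]
face 105 [257.5143 168.1524] z.095 [0.7761 0.1666 0.095 ] z.07 [0.7838 0.1698 0.07  ]
width 0.03544645032497155 normal [0.8526 0.5225] tape from back edge [0.7834 0.1693] bottom mid if on face: z?
0.03 [[259.0448 172.5934]]
0.045 [[258.5281 171.0104]]
0.062 [[257.932  169.1838]]
0.095 [[256.742  165.5356]]
[362.     276.6111] [377.  285.5]
scene 14 ang 0.75746924 ends [0.6791 0.0677] [0.7133 0.0995] rms 0.0002131742068501983
   T offset left of beam 0.0006475353653336742
   piv offset left of beam -0.0006214872186278185
  pivot-to-end ang 0.7616045374720329 0.10221497297010168
[279. 193.] [291.1071 208.    ]
top 16 ang 0.74792385 ends [0.7189 0.1055] [0.6787 0.0691] rms 0.000173071958594052
   T offset left of beam 0.0006420469819176122
   piv offset left of beam -0.0025590304912460047
  pivot-to-end ang 0.7656232734838104 0.11036090641538365
```

Both views agree: the beam passes within about 1–2 mm of the tape's middle, with the tape slightly to its left. I'll make one small nudge and let it settle before handing in.

>>> {"fn": "play_rows", "kwargs": {
  "motion": [
    {"tx": -0.0004, "ty": 0, "tz": 0, "yaw": 0, "hand": 0.01},
    {"tx": -0.0004, "ty": 0, "tz": 0, "yaw": 0, "hand": 0.01},
    {"tx": -0.0004, "ty": 0, "tz": 0, "yaw": 0, "hand": 0.01},
    {"tx": -0.0004, "ty": 0, "tz": 0, "yaw": 0, "hand": 0.01},
    {"tx": -0.0004, "ty": 0, "tz": 0, "yaw": 0, "hand": 0.01},
    {"tx": -0.0004, "ty": 0, "tz": 0, "yaw": 0, "hand": 0.01},
    {"tx": -0.0004, "ty": 0, "tz": 0, "yaw": 0, "hand": 0.01},
    {"tx": -0.0004, "ty": 0, "tz": 0, "yaw": 0, "hand": 0.01}
  ]
}}

```text
time: 12.2
tool_pos: [0.5507, 0.0514, 0.2827]
eef_rot: [2.221, 2.221, -0.0]
wrist_force: [-0.5, -0.1, 0.3]
opening: 0.0208
grasp_force: 58.8
```

```bash
python3 - <<'E'
from h import *
p,_=shot('scene','scene5.png');A=p[...,::-1].astype(float);D=(A[...,2]-A[...,1])[270:290,360:382];D=np.clip(D-np.median(D)-12,0,None)
P=[(360+i,270+(w*np.arange(20)).sum()/w.sum()) for i,w in enumerate(D.T) if w.sum()>15]
X=at_z(P,'scene',.062)[:,:2];l=cv2.fitLine(X.astype(np.float32),cv2.DIST_HUBER,0,.001,.001).ravel();d=l[:2]*np.sign(l[0]);n=np.array([-d[1],d[0]])
print(np.arctan2(d[1],d[0]),[float(n@(np.array(T)-l[2:])) for T in([.7846,.1686],[.7845,.1702])])
cv2.imwrite('pics/c5.png',cv2.resize(p[215:325,320:460,::-1],(760,597),interpolation=cv2.INTER_CUBIC))
E
```

```text
0.76011837 [0.000483843516022087, 0.0017123514579833554]
```

View pics/c5.png

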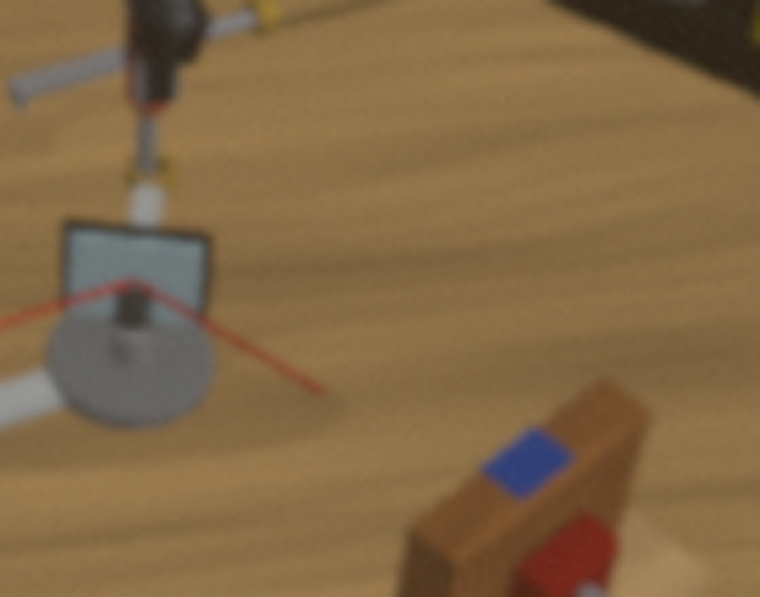

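The picture shows the pin upright in the eye at (150,170) and the beam from (135,283) to (325,392), aimed at the tape within about 1 mm. Handing in.

```bash
python3 -c "
from rig import r
print(r.sign_off())"
```

```text
the job is handed in; nothing more can be done
None
```

I handed the job in with the pin still gripped, upright and through the eye, its tip about 22 mm above the bench, and the reflected beam measured within about 2 mm of the tape's middle; sign-off gave no verdict.

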